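Lock the dust extractor's hatch

ROBOT

A 6-joint arm with a two-finger parallel gripper is mounted at the origin on the work surface. World frame = base frame: x ahead of the robot, y to its left, z up, the work surface at z = 0. Lengths are in mm, angles in rad, forces in N, time in s.
With the tool pointing down it reaches from about 400 to 925 mm from the base axis. Payload 12.5 kg.
Tool frame: the origin (TCP) lies at the very end of the fingers, on their centre line; the grasp point (between the pads) lies env.grip_point_offset behind it (env.grip_point_offset is the distance from the TCP to the grasp point, in mm); y points along the fingers, z is the direction in which the jaws open and shut, and the axes are right-handed (so a half turn about y gives the same grasp; the last joint's range is limited). The gripper opens to 95 mm and grips with 3 to 60 N. Pads are 20 mm wide; open, the fingers measure 119 mm over their backs; the gripper's body (75 mm by 180 mm) begins 59 mm behind the grasp point.
Start: joints at [-1.454, 0.491, 1.559, -0, 1.092, -0.106], TCP at [138.123, -609.565, 214.661] pointing down, gripper open.
Joint ranges: [-3.1, 3.1], [-0.84, 2.19], [0.05, 2.79], [-1.13, 4.28], [0.06, 2.93], [-2.69, 2.69]. Speed limits (rad/s): [2.22, 2.22, 2.79, 3.14, 3.14, 3.14].

INTERFACE

Orientations are given as [roll, pitch, yaw] about the fixed x, y, z axes, in that order (R = Rz(yaw) Ry(pitch) Rx(roll)).
In Python, from cell import readout, read_camera, env, nets gives the robot as it stands.
- The arm moves only by the tool apply_moves, never from a script. Its argument "increments" is a list of rows, each a list of 3 entries, a list of its own where there are three numbers: the shift along the tool's x, y, z in cm, then the turn, a rotation vector about the tool's x, y, z in degrees, then the finger opening in cm, from 0 to 9.51. A call has exactly 5 rows; each row shifts and turns the pose as measured when the row begins, along the tool's axes as they then stand; what a row does not reach is not made up. A row lasts 1/8 s, in which the tool goes at most 62.5 mm and 10.7 degrees, less where a joint would pass 70% of its speed; a pose out of reach is approached as far as the arm can. A call with a gripper value outside its range is refused whole. The fingers move at their own pace and stop on an object; the grip force is fixed at half the most. Time passes only in rows, so rows that do not move let the fingers close, or fill a call up. It gives the time, the measured TCP pose, the force and the opening at its end, in the units of the state.
- readout.state(): the state, without advancing time (a new reading comes with each control period).
- read_camera(name): name is "scene" or "top" or "wrist"; returns a dict with "img" (400x640x3 uint8, red, green, blue), "vfov" (degrees; the focal length in pixels is half the picture's height over the tangent of half this angle, whatever the lens; pixels are square), "cx", "cy" (the principal point, pixels), "rvec" (rotation vector, rad) and "tvec" (3), from world to camera coordinates, as OpenCV has them; the wrist camera has in their place "mount" (4x4, takes a point from camera to tool coordinates, whose origin is the TCP and whose axes are the tool frame's). Camera axes: x right, y down, z forward; pixel columns grow to the right and rows downward; lengths in mm; the calibration is good to about 2 mm. A picture is of the moment at which its call begins: read the wrist's pose just before it. There is no depth.
- env.job_done(): hands the job in, once; it reports no verdict.
Trained networks look in a picture, given as the dict that the camera call returned (one of the last four; its "shot" number tells which), for a name from the list of things; names that differ only in an ending like _2 or _b are one class to them, and where a whole thing is asked for, a point or a joint stands for the part that bears it (a point fixed in the world has none). Each returns a list of dicts, best first, with "confidence" (0 to 1); they miss things now and then, are a little off and sometimes report something else, mostly with a low value. They report only what shows in the picture. A call takes as long as a camera call.
- nets.look_for(picture, thing): "point" ([x, y, z] in mm, in the coordinates of the camera as it stood for that picture, good to about 4 mm: the middle of the surface that is visible of it).
- nets.mark_of(picture, thing): "point" ([x, y, z] in mm, in the coordinates of the camera as it stood for that picture, good to about 4 mm: a listed point, or the origin of a listed thing).
The state is a dict: "t": time; "joints": joint angles; "qvel": joint speeds; "tau": joint torques, N m; "eef_pos": TCP position; "tcp_rot": TCP orientation; "ft_force": force on the tool from outside, world axes, zero at the start; "moment": the same for the moment, N m; "opening": opening from 0.0 (shut) to 1.0 (fully open).
Only numpy, scipy, OpenCV 4.12 (cv2) and the standard library are available. Lean on these libraries where they do the work, as an engineer would, in place of code of your own. Each camera call takes 0.05 s, during which the arm holds its last target. There are 200 camera calls.

TASK

The filter hatch on top of the dust extractor stands slightly ajar on its springy seal. Put your fingertips in the slot of the orange dial, press the hatch down shut, and with it held down turn the dial a quarter turn clockwise (seen from above) to its stop, so that the hatch stays locked down when you let go. Never lift the hatch, and leave everything else on the bench where it is.

Things in the scene. Friction and masses are not known exactly. Their poses are not given: they have to be found in the camera images.
- extractor: Low grey and blue dust extractor, 300 (its x) x 400 (its y) x 130 mm high, upright, fixed to the bench. Origin: centre of its underside; its -x side (vents, red switch, hose port 30 mm out) is the front. Top: a flat blue rim around a flush aluminium hatch, 222 x 236 mm, hinged along its far edge, 105 mm on the +x side of the origin.
- hatch (a joint): Hatch angle, rad: 0 is shut, flush with the rim; grows as its front edge rises. The seal holds it ajar at about 0.06 (front edge 13 mm up). Shutting it takes 4 to 5 N at the dial; let go, it springs up unless locked; locked, it rests at about 0.01.
- dial (a joint): Turn of the orange dial, rad, clockwise from above: 0 open (slot along the hatch's front edge, white index mark at the white dot), hard stop at 1.571 locked (slot front to back, mark at the green dot on the front rim). Starts at 0 to 0.4. Takes 0.1-0.2 N m, stays where left. From about 0.75 on its tongue slides under the rim; with the hatch above 0.02 the tongue strikes the rim and the dial jams.
- dial_slot (a point): Centre of the slot's floor, on the dial's axis, 65 mm in front (-x) of the extractor's origin; 134.5 mm above the bench with the hatch shut, about 10 mm higher ajar. Dial: orange disc 100 mm across, 18 mm high on the hatch. Its straight slot (black floor) is 32 mm wide, 88 mm long, 13.5 mm deep, closed at both ends by a 4 mm rim. The point's y axis runs along the slot, index mark at the -y end.
- tape: Roll of blue tape, 68 mm across, 22 mm high, lying on the blue rim at the left (+y) of the hatch. Leave alone. Origin at the centre of its underside.
- driver: Screwdriver with yellow handle, lying on the bench at the right (-y) of the extractor. Leave alone. Origin near its middle.
- oil: White oil bottle, 54 mm across, 140 mm high, on the bench at the left of the extractor. Leave alone. Origin at the centre of its underside.
- mug: Blue mug, 80 mm across, 90 mm high, on the bench at the right. Leave alone. Origin at the centre of its underside.
- wrench: Steel wrench lying on the bench at the left. Leave alone. Origin near its middle.
- carton: Cardboard carton, 70 x 100 x 50 mm, on the bench at the right. Leave alone. Origin at the centre of its underside.
- cartridge: Paper filter cartridge, upright cylinder 60 mm across, 80 mm high, on the bench at the left. Leave alone. Origin at the centre of its underside.

How it is judged:
By the outcome, as a careful person would: the job done as asked, in the order asked, and still so for the second after the job is handed in, with the robot touching nothing.
It also fails if it takes over 38 s, if anything falls off the work surface, if the arm or the gripper's body presses on something with over 40 N, if the wrist force passes 120 N, or if a joint passes its speed limit or range.

## Working session

There is one attempt and no reset: what is moved stays moved. The work goes in short steps, Python scripts to look and compute and a tool call to move; the robot and the scene stay as the last step left them, time stands still between calls to the robot, and variables do not carry over. Pictures are saved under pics/ and viewed, about 8 in all and at most 12, crops included, and the job is handed in when it is done.

Besides the shell and the picture viewer there is one more tool, called after "Emit:" as name(argument=value, ...) on one line, values as JSON. apply_moves: Moves the arm, as the interface text tells. Its arguments: {"type":"object","properties":{"increments":{"type":"array"}},"required":["increments"]}

```bash
mkdir -p pics; ls
cat > h.py <<'E'
import numpy as np, cv2
from scipy.spatial.transform import Rotation as R
from cell import readout, read_camera, env, nets
def tool():
    s=readout.state(); return np.array(s["eef_pos"]),R.from_euler('xyz',s["tcp_rot"]).as_matrix()
def cam(name):
    """picture, and camera->world R,t"""
    p,Rt=tool(); c=read_camera(name)
    if "mount" in c:
        M=np.array(c["mount"]); return c,Rt@M[:3,:3],Rt@M[:3,3]+p
    Rm=cv2.Rodrigues(np.array(c["rvec"],float))[0]
    return c,Rm.T,-Rm.T@np.array(c["tvec"],float).ravel()
def f(c): return c["img"].shape[0]/2/np.tan(np.radians(c["vfov"])/2)
def ray(c,Rw,t,u,v,z):
    d=Rw@np.array([(u-c["cx"])/f(c),(v-c["cy"])/f(c),1]); return t+d*(z-t[2])/d[2]
def proj(c,Rw,t,P):
    q=Rw.T@(np.array(P)-t); return q[:2]/q[2]*f(c)+[c["cx"],c["cy"]]
def save(c,n): cv2.imwrite("pics/"+n,c["img"][:,:,::-1])
E
python3 - <<'E'
from h import *
s=readout.state(); print(s); print(env.grip_point_offset); p,Rt=tool(); print(Rt.round(3))
ims=[]
for n in("top","scene"):
    c,Rw,t=cam(n); ims.append(c["img"]); print(n,t.round(),c["vfov"])
    for th in("extractor","dial_slot","tape","oil","mug","carton","cartridge"):
        for r in nets.mark_of(c,th)[:2]: print(th,round(r["confidence"],2),(Rw@np.array(r["point"])+t).round(1))
cv2.imwrite("pics/a.png",ims[0][:,:,::-1]);cv2.imwrite("pics/b.png",ims[1][:,:,::-1])
E
```

```text
pics
{'t': 0.0, 'joints': array([-1.45357811e+00,  4.91542149e-01,  1.55946709e+00, -7.05947669e-06,
        1.09169211e+00, -1.05606674e-01]), 'qvel': array([ 0.0014848 ,  0.00046015, -0.00076648,  0.00195718,  0.00112883,
        0.00147941]), 'tau': array([ 1.46576011e-03, -6.12637711e+01, -2.58181089e+01,  6.93997764e-02,
        4.82356525e-02, -9.24599294e-05]), 'eef_pos': array([ 138.10285696, -609.29361593,  214.06648992]), 'tcp_rot': array([-1.57189951e+00,  1.10642507e-04, -2.91876456e+00]), 'ft_force': array([ 0.3660753 , -0.54655461, -0.78460987]), 'moment': array([-0.04072571,  0.02909213, -0.01841194]), 'opening': 1.0023360480090433}
18.8
[[-0.975 -0.     0.221]
 [-0.221  0.001 -0.975]
 [-0.    -1.    -0.001]]
top [ 460.   41. 1183.] 49.415776293533135
extractor 0.72 [ 553.9 -104.9   -0. ]
dial_slot 0.69 [4.022e+02 2.222e+02 1.000e-01]
dial_slot 0.68 [ 494.  -121.4  143. ]
tape 0.91 [462.2  32.9 133.6]
oil 0.63 [400.7 218.8   1.6]
mug 0.57 [ 6.702e+02 -3.520e+02  3.000e-01]
carton 0.77 [ 590.4 -492.1   -2.3]
cartridge 0.75 [509.7 162.1   2.7]
scene [1159. -766.  712.] 45.852290643639506
extractor 0.84 [ 5.540e+02 -1.044e+02 -5.000e-01]
extractor 0.55 [ 493.6 -128.3  146.8]
dial_slot 0.83 [ 489.3 -129.9  144.7]
tape 0.74 [463.9  33.5 132. ]
oil 0.72 [397.  221.4  -1.7]
mug 0.88 [ 669.2 -357.    -1.6]
carton 0.7 [ 589.  -494.     2.6]
```

View pics/a.png

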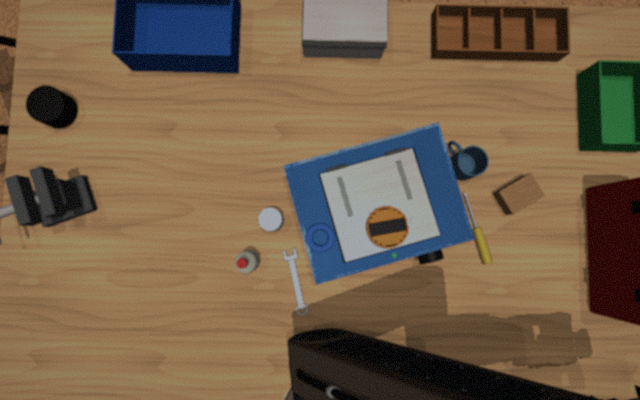

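View pics/b.png

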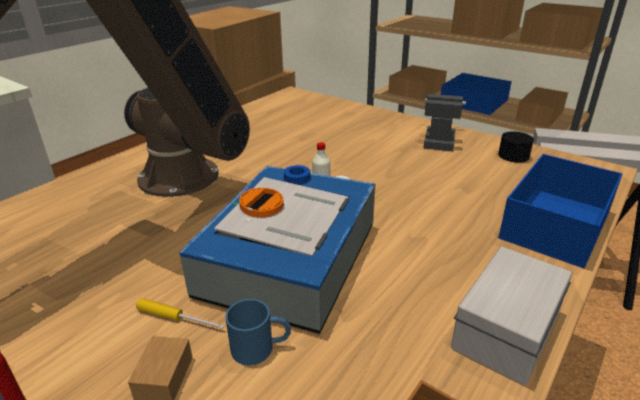

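The top view shows the dial at about (387,227), with its slot from (370,229) to (407,224), and the tape on the left rim at (320,237). In the scene view the hatch is ajar with the dial near (262,202), and there are no obstacles above it. I'll move above the dial, turning counter-clockwise so the last joint has range left for the dial turn.

```bash
cat > plan.py <<'E'
import sys
from h import *
def plan(P,ang,op,n,turn=None):
    """n equal rows to TCP P, tool z at world angle ang (tool down); turn = total world yaw if forced (deg)"""
    p,Rt=tool(); Rg=np.column_stack([np.cross([0,0,-1],[np.cos(ang),np.sin(ang),0]),[0,0,-1],[np.cos(ang),np.sin(ang),0]])
    w=R.from_matrix(Rg@Rt.T).as_rotvec(degrees=True)
    if turn is not None and np.sign(w[2])!=np.sign(turn): w=w*(1-360/np.linalg.norm(w))
    d=(np.array(P)-p)/n; Rc=Rt
    rows=[]
    for i in range(n):
        rows.append([(Rc.T@d/10).round(2).tolist(),(Rc.T@w/n).round(1).tolist(),op])
        Rc=R.from_rotvec(w/n,degrees=True).as_matrix()@Rc
    for i in range(0,n,5): print(rows[i:i+5])
E
python3 - <<'E'
from plan import *
plan([490,-127,270],1.71,4.5,20,turn=1)
E
```

```text
[[[-2.25, -0.28, -1.96], [0.0, -8.8, 0.0], 4.5], [[-2.52, -0.28, -1.6], [0.0, -8.8, 0.0], 4.5], [[-2.74, -0.28, -1.2], [0.0, -8.8, 0.0], 4.5], [[-2.89, -0.28, -0.77], [0.0, -8.8, 0.0], 4.5], [[-2.97, -0.28, -0.32], [0.0, -8.8, 0.0], 4.5]]
[[[-2.98, -0.28, 0.14], [0.0, -8.8, 0.0], 4.5], [[-2.93, -0.28, 0.59], [0.0, -8.8, 0.0], 4.5], [[-2.8, -0.28, 1.03], [0.0, -8.8, 0.0], 4.5], [[-2.61, -0.28, 1.45], [0.0, -8.8, 0.0], 4.5], [[-2.36, -0.28, 1.83], [0.0, -8.8, 0.0], 4.5]]
[[[-2.06, -0.28, 2.16], [0.0, -8.8, 0.0], 4.5], [[-1.7, -0.28, 2.45], [0.0, -8.8, 0.0], 4.5], [[-1.31, -0.28, 2.68], [0.0, -8.8, 0.0], 4.5], [[-0.89, -0.28, 2.85], [0.0, -8.8, 0.0], 4.5], [[-0.44, -0.28, 2.95], [0.0, -8.8, 0.0], 4.5]]
[[[0.01, -0.28, 2.99], [0.0, -8.8, 0.0], 4.5], [[0.47, -0.28, 2.95], [0.0, -8.8, 0.0], 4.5], [[0.91, -0.28, 2.84], [0.0, -8.8, 0.0], 4.5], [[1.33, -0.28, 2.67], [0.0, -8.8, 0.0], 4.5], [[1.73, -0.28, 2.44], [0.0, -8.8, 0.0], 4.5]]
```

Emit:
apply_moves(increments=[[[-2.25, -0.6, -1.95], [0, -8.8, 0], 4.5], [[-2.5, -0.6, -1.6], [0, -8.8, 0], 4.5], [[-2.75, -0.3, -1.2], [0, -8.8, 0], 4.5], [[-2.9, -0.3, -0.75], [0, -8.8, 0], 4.5], [[-2.95, -0.3, -0.3], [0, -8.8, 0], 4.5]])

```text
t: 1.42
eef_pos: [226.3, -486.2, 235.7]
tcp_rot: [-1.571, 0.0, -2.13]
ft_force: [0.6, 0.3, -0.3]
opening: 0.535
```

Emit:
apply_moves(increments=[[[-3.0, -0.3, 0.15], [0, -8.8, 0], 4.5], [[-2.95, -0.3, 0.6], [0, -8.8, 0], 4.5], [[-2.8, -0.3, 1.0], [0, -8.8, 0], 4.5], [[-2.6, -0.3, 1.45], [0, -8.8, 0], 4.5], [[-2.35, -0.3, 1.8], [0, -8.8, 0], 4.5]])

```text
t: 2.05
eef_pos: [312.1, -358.2, 251.8]
tcp_rot: [-1.57, -0.002, -1.336]
ft_force: [0.5, -0.9, 0.1]
opening: 0.472
```

Run:
```python
from plan import *
print(readout.state()["joints"].round(2))
plan([490,-127,270],1.71,4.5,15,turn=1)
```

```text
[-0.99  0.23  1.86  0.    1.04 -1.23]
[[[-1.22, -0.12, 1.51], [0.0, -5.6, 0.0], 4.5], [[-1.07, -0.12, 1.62], [0.0, -5.6, 0.0], 4.5], [[-0.9, -0.12, 1.72], [0.0, -5.6, 0.0], 4.5], [[-0.73, -0.12, 1.8], [0.0, -5.6, 0.0], 4.5], [[-0.55, -0.12, 1.87], [0.0, -5.6, 0.0], 4.5]]
[[[-0.36, -0.12, 1.91], [0.0, -5.6, 0.0], 4.5], [[-0.18, -0.12, 1.94], [0.0, -5.6, 0.0], 4.5], [[0.02, -0.12, 1.94], [0.0, -5.6, 0.0], 4.5], [[0.21, -0.12, 1.93], [0.0, -5.6, 0.0], 4.5], [[0.4, -0.12, 1.9], [0.0, -5.6, 0.0], 4.5]]
[[[0.58, -0.12, 1.86], [0.0, -5.6, 0.0], 4.5], [[0.76, -0.12, 1.79], [0.0, -5.6, 0.0], 4.5], [[0.93, -0.12, 1.71], [0.0, -5.6, 0.0], 4.5], [[1.1, -0.12, 1.61], [0.0, -5.6, 0.0], 4.5], [[1.25, -0.12, 1.49], [0.0, -5.6, 0.0], 4.5]]
```

Emit:
apply_moves(increments=[[[-1.2, -0.1, 1.5], [0, -5.6, 0], 4.5], [[-1.1, -0.1, 1.6], [0, -5.6, 0], 4.5], [[-0.9, -0.1, 1.7], [0, -5.6, 0], 4.5], [[-0.75, -0.1, 1.8], [0, -5.6, 0], 4.5], [[-0.55, -0.1, 1.85], [0, -5.6, 0], 4.5]])

```text
t: 2.68
eef_pos: [372.2, -277.5, 257.8]
tcp_rot: [-1.571, -0.004, -0.829]
ft_force: [0.0, 0.5, -0.5]
opening: 0.474
```

Emit:
apply_moves(increments=[[[-0.35, -0.1, 1.9], [0, -5.6, 0], 4.5], [[-0.2, -0.1, 1.95], [0, -5.6, 0], 4.5], [[0, -0.1, 1.95], [0, -5.6, 0], 4.5], [[0.2, -0.1, 1.95], [0, -5.6, 0], 4.5], [[0.4, -0.1, 1.9], [0, -5.6, 0], 4.5]])

```text
t: 3.3
eef_pos: [431.6, -196.0, 263.6]
tcp_rot: [-1.573, -0.005, -0.324]
ft_force: [0.1, -0.4, 0.1]
opening: 0.471
```

Emit:
apply_moves(increments=[[[0.6, -0.1, 1.85], [0, -5.6, 0], 4.5], [[0.75, -0.1, 1.8], [0, -5.6, 0], 4.5], [[0.95, -0.1, 1.7], [0, -5.6, 0], 4.5], [[1.1, -0.1, 1.6], [0, -5.6, 0], 4.5], [[1.25, -0.1, 1.5], [0, -5.6, 0], 4.5]])

```text
t: 3.92
eef_pos: [490.3, -114.2, 269.3]
tcp_rot: [-1.576, -0.004, 0.182]
ft_force: [-0.5, -0.2, -0.1]
opening: 0.472
```

Run:
```python
from h import *
print(tool()); print(readout.state()["joints"].round(2))
for n in("wrist","top"):
    c,Rw,t=cam(n); save(c,n+"1.png")
    for th in("extractor","dial_slot"):
        for r in nets.mark_of(c,th)[:2]: print(n,th,round(r["confidence"],2),(Rw@np.array(r["point"])+t).round(1))
    if n=="wrist": np.savez("w1.npz",img=c["img"],Rw=Rw,t=t,cx=c["cx"],cy=c["cy"],vfov=c["vfov"])
```

```text
(array([ 490.31641673, -114.17088211,  269.28482202]), array([[ 0.98352753,  0.00478056, -0.18069518],
       [ 0.18071609, -0.00437434,  0.98352558],
       [ 0.00391138, -0.99997901, -0.00516621]]))
[-0.36  0.26  1.78 -0.    1.1  -2.11]
wrist dial_slot 0.64 [ 490.5 -125.5  144.2]
wrist dial_slot 0.54 [ 595.  -496.5   -4.7]
top extractor 0.64 [ 556.1 -102.4   -3.4]
top extractor 0.15 [461.1  37.2 132.1]
top dial_slot 0.44 [ 588.9 -493.7   -2. ]
```

View pics/wrist1.png

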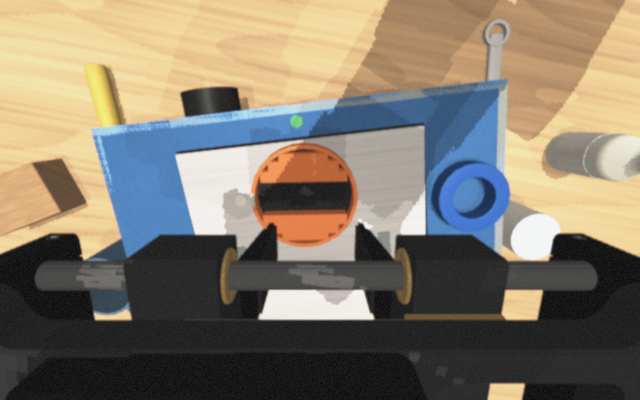

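The wrist view shows the dial around (304,194), its slot nearly horizontal in the image from (260,195) to (352,194), and the green dot at (296,121). I'll measure the slot numerically.

```bash
cat > meas.py <<'E'
from plan import *
def slot(c,Rw,t,zt,zf):
    hsv=cv2.cvtColor(c["img"],cv2.COLOR_RGB2HSV)
    m=cv2.inRange(hsv,(4,130,90),(20,255,255))
    k=cv2.connectedComponentsWithStats(m)
    cs,_=cv2.findContours(m,cv2.RETR_EXTERNAL,cv2.CHAIN_APPROX_NONE)
    cs=max(cs,key=cv2.contourArea)if len(cs)==1 else np.vstack([q for q in cs if cv2.contourArea(q)>60])
    hull=cv2.convexHull(cs); W=np.array([ray(c,Rw,t,u,v,zt)[:2] for u,v in hull[:,0]],np.float32)
    ctr,rad=cv2.minEnclosingCircle(W)
    hm=np.zeros_like(m); cv2.fillPoly(hm,[hull],255)
    bl=cv2.inRange(c["img"].max(2),0,60)&hm
    n,l,s,_=cv2.connectedComponentsWithStats(bl); i=1+np.argmax(s[1:,4])
    v,u=np.nonzero(l==i); Q=np.array([ray(c,Rw,t,a,b,zf)[:2] for a,b in zip(u,v)],np.float32)
    r=cv2.minAreaRect(Q); e,V=np.linalg.eigh(np.cov(Q.T)); d=V[:,1]; a=np.arctan2(d[1],d[0])%np.pi
    print("disc",np.round(ctr,1),round(rad,1),"floor",Q.mean(0).round(1),np.round(r[1],1),"axis",round(a,3)); return ctr,a
E
python3 - <<'E'
from meas import *
d=np.load("w1.npz"); c={k:d[k] if k=="img" else float(d[k]) for k in("img","cx","cy","vfov")}; Rw,t=d["Rw"],d["t"]
slot(c,Rw,t,158,145)
print("green",ray(c,Rw,t,296,121,130).round(1))
a=ray(c,Rw,t,96,130,130);b=ray(c,Rw,t,505,83,130);print("rim front",a.round(),b.round(),np.arctan2(*(b-a)[[1,0]]))
print("tilt",proj(c,Rw,t,[490,-127,158]))
E
```

```text
disc [ 491.8 -126.1] 49.3 floor [ 494.  -125.4] [27.9 88.7] axis 1.776
green [ 426.1 -146.3  130. ]
rim front [ 470. -336.  130.] [357.  40. 130.] 1.8616449942134845
tilt [303.1697768  194.69062944]
```

Run:
```python
from plan import *
plan([491.8,-125.5,172],1.776,4.5,5)
```

```text
[[[-0.0, 1.94, -0.2], [0.1, -0.3, 0.0], 4.5], [[-0.0, 1.94, -0.2], [0.1, -0.3, 0.0], 4.5], [[0.0, 1.94, -0.2], [0.1, -0.3, 0.0], 4.5], [[0.0, 1.94, -0.21], [0.1, -0.3, 0.0], 4.5], [[0.0, 1.94, -0.21], [0.1, -0.3, 0.0], 4.5]]
```

Emit:
apply_moves(increments=[[[0, 2.2, -0.3], [0.1, -0.3, 0], 4.5], [[0, 2.2, -0.25], [0.1, -0.3, 0], 4.5], [[0, 2.0, -0.2], [0.1, -0.3, 0], 4.5], [[0, 1.9, -0.2], [0.1, -0.3, 0], 4.5], [[0, 1.5, -0.25], [0, -0.3, 0], 4.5]])

```text
t: 4.85
eef_pos: [491.1, -130.8, 169.8]
tcp_rot: [-1.571, -0.006, 0.193]
ft_force: [-0.0, 0.3, 1.0]
opening: 0.469
```

Run:
```python
from meas import *
plan([491.8,-125.5,151],1.776,4.5,5)
c,Rw,t=cam("wrist"); save(c,"w2.png")
for p in([491.8,-125.5,158],): print(proj(c,Rw,t,p))
```

```text
[[[0.03, 0.38, 0.1], [0.0, -0.1, 0.1], 4.5], [[0.03, 0.38, 0.1], [0.0, -0.1, 0.1], 4.5], [[0.03, 0.38, 0.1], [0.0, -0.1, 0.1], 4.5], [[0.03, 0.38, 0.1], [0.0, -0.1, 0.1], 4.5], [[0.03, 0.38, 0.1], [0.0, -0.1, 0.1], 4.5]]
[324.5596323  237.86106572]
```

View pics/w2.png

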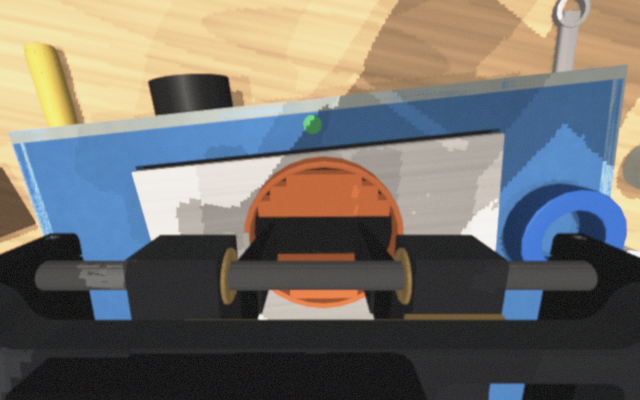

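The disc spans columns 246–402 and its centre agrees with the predicted column of 324. The slot is under the fingers, at rows 217–254. I'll descend into it.

Emit:
apply_moves(increments=[[[0.05, 0.2, 0.3], [0, 0, 0.1], 4.5], [[0.05, 0.3, 0.2], [0, -0.2, 0.1], 4.5], [[0, 0.4, 0.05], [0, 0, 0], 4.5], [[0, 0.4, 0], [0, 0, 0], 4.5], [[0, 0.4, 0], [0, 0, 0], 4.5]])

```text
t: 5.52
eef_pos: [490.6, -125.5, 151.8]
tcp_rot: [-1.571, -0.002, 0.194]
ft_force: [0.7, -0.1, 0.1]
opening: 0.475
```

Emit:
apply_moves(increments=[[[0.03, 0.4, 0], [0, 0, 0], 4.5], [[0.03, 0.3, 0], [0, 0, 0], 4.5], [[0, 0.3, 0], [0, 0, 0], 4.5], [[0, 0.3, 0], [0, 0, 0], 4.5], [[0, 0.2, 0], [0, 0, 0], 4.5]])

```text
t: 6.15
eef_pos: [490.9, -125.5, 135.9]
tcp_rot: [-1.571, -0.002, 0.194]
ft_force: [-2.0, -1.0, 4.4]
opening: 0.475
```

Emit:
apply_moves(increments=[[[0, 0.15, 0], [0, 0, 0], 4.5], [[0, 0.15, 0], [0, 0, 0], 4.5], [[0, 0.15, 0], [0, 0, 0], 4.5], [[0, 0.15, 0], [0, 0, 0], 4.5], [[0, 0.15, 0], [0, 0, 0], 4.5]])

```text
t: 6.78
eef_pos: [490.9, -125.5, 134.0]
tcp_rot: [-1.573, -0.005, 0.194]
ft_force: [-7.9, 1.7, 22.9]
opening: 0.474
```

Emit:
apply_moves(increments=[[[0, 0.12, 0], [0, 5, 0], 4.5], [[0, 0.12, 0], [0, 5, 0], 4.5], [[0, 0.12, 0], [0, 5, 0], 4.5], [[0, 0.12, 0], [0, 5, 0], 4.5], [[0, 0.12, 0], [0, 5, 0], 4.5]])

```text
t: 7.4
eef_pos: [491.2, -124.8, 134.1]
tcp_rot: [-1.571, -0.01, -0.254]
ft_force: [-6.0, 1.5, 20.1]
opening: 0.473
```

```bash
python3 -c "
from h import *
s=readout.state();print(s['moment'],s['ft_force'],s['eef_pos'],s['tcp_rot'])"
```

```text
[0.57212121 1.03756339 0.11186747] [-5.96615427  1.4549023  20.12138175] [ 491.15153128 -124.75570741  134.07024536] [-1.57063439 -0.00989154 -0.25402383]
```

Emit:
apply_moves(increments=[[[0, 0.12, 0], [0, 6, 0], 4.5], [[0, 0.12, 0], [0, 6, 0], 4.5], [[0, 0.12, 0], [0, 6, 0], 4.5], [[0, 0.12, 0], [0, 6, 0], 4.5], [[0, 0.12, 0], [0, 6, 0], 4.5]])

```text
t: 8.02
eef_pos: [493.8, -125.4, 134.2]
tcp_rot: [-1.562, -0.018, -0.793]
ft_force: [-3.8, -0.7, 15.9]
opening: 0.473
```

Run:
```python
from meas import *
s=readout.state();print(s['moment'],s['joints'].round(2))
c,Rw,t=cam("wrist"); save(c,"w3.png")
```

```text
[-0.26355028  0.7689053   0.12929195] [-0.38  0.43  1.94  0.    0.75 -1.16]
```

View pics/w3.png

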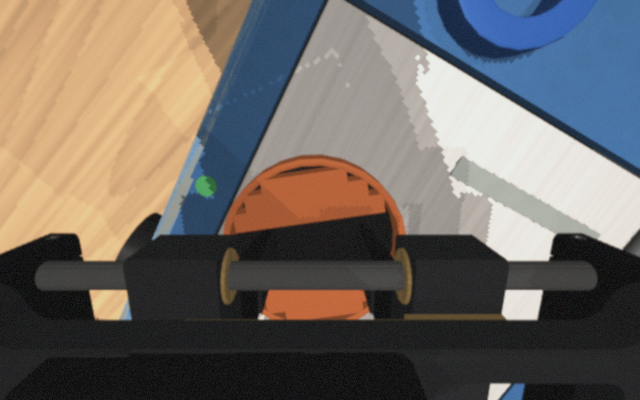

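The dial is turning with the tool and its slot lags by about 9° of play. The upper slot edge runs from (235,233) to (385,212), and the hatch is flush. I'll keep pressing and turning.

Emit:
apply_moves(increments=[[[-0.05, 0.14, -0.05], [0.2, 6, 0], 4.5], [[-0.05, 0.14, -0.05], [0, 6, 0], 4.5], [[0, 0.14, 0], [0, 6, 0], 4.5], [[0, 0.14, 0], [0, 6, 0], 4.5], [[0, 0.14, 0], [0, 6, 0], 4.5]])

```text
t: 8.7
eef_pos: [493.8, -125.9, 134.4]
tcp_rot: [-1.545, -0.015, -1.335]
ft_force: [-7.4, 1.4, 24.7]
opening: 0.475
```

```bash
python3 -c "
from h import *
s=readout.state();print(s['moment'],s['joints'].round(2))"
```

```text
[-0.01306212  1.85984224  0.13158978] [-0.38  0.43  1.95  0.    0.74 -0.62]
```

Emit:
apply_moves(increments=[[[0, 0.14, 0], [0, 4, 0], 4.5], [[0, 0.14, 0], [0, 4, 0], 4.5], [[0, 0.14, 0], [0, 3, 0], 4.5], [[0, 0.14, 0], [0, 3, 0], 4.5], [[0, 0.14, 0], [0, 3, 0], 4.5]])

```text
t: 9.32
eef_pos: [494.0, -125.7, 134.6]
tcp_rot: [-1.54, -0.019, -1.602]
ft_force: [-4.6, 4.2, 22.8]
opening: 0.485
```

Run:
```python
from meas import *
s=readout.state();print(s['moment'],s['joints'].round(2))
c,Rw,t=cam("wrist"); save(c,"w4.png")
```

```text
[0.9730127  1.48716618 8.57963144] [-0.37  0.42  1.95 -0.01  0.73 -0.34]
```

View pics/w4.png

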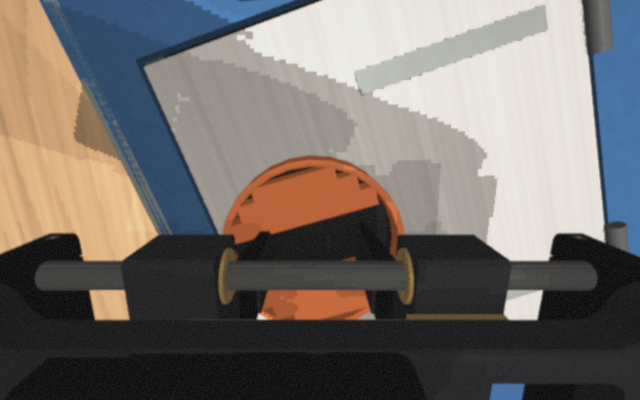

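The moment rose to 8.6 N·m, so the dial is at its stop. The upper slot edge runs from (235,245) to (378,205). I'll turn back into the middle of the play while still pressing lightly, then check.

Emit:
apply_moves(increments=[[[0, 0.1, 0], [0, -5, 0], 4.5], [[0, 0.1, 0], [0, -5, 0], 4.5], [[0, 0.05, 0], [0, -4, 0], 4.5], [[0, 0.05, 0], [0, -2, 0], 4.5], [[0, 0, 0], [0, 0, 0], 4.5]])

```text
t: 10.0
eef_pos: [494.9, -124.4, 135.1]
tcp_rot: [-1.545, -0.031, -1.302]
ft_force: [-1.6, -0.6, 4.0]
opening: 0.475
```

Run:
```python
from meas import *
s=readout.state();print(s['moment'],s['ft_force'])
print(tool()[1].round(3))
c,Rw,t=cam("wrist"); save(c,"w5.png")
```

```text
[-0.13851181  0.31374051 -0.01230999] [-1.60054859 -0.61314085  3.95580406]
[[ 0.265  0.033  0.964]
 [-0.964 -0.023  0.266]
 [ 0.031 -0.999  0.026]]
```

View pics/w5.png

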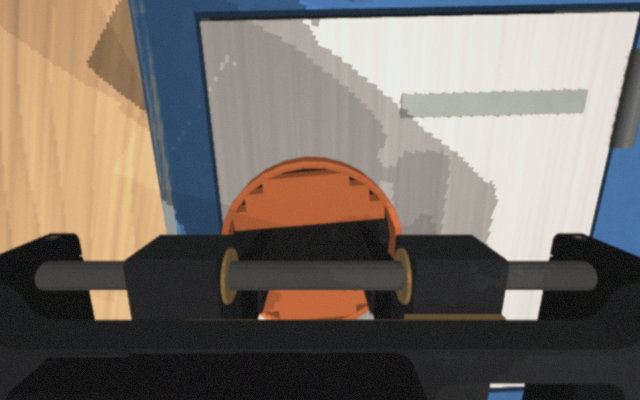

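```bash
cat > ang.py <<'E'
from meas import *
def ang(c,Rw,t):
    hsv=cv2.cvtColor(c["img"],cv2.COLOR_RGB2HSV); m=cv2.inRange(hsv,(4,130,60),(20,255,255))
    pts=[]
    for u in range(268,366,3):
        v=np.nonzero(m[165:260,u])[0]
        if len(v):
            g=165+v[0]
            while m[g,u] and g<260: g+=1
            pts.append((u,g))
    print(pts[::4])
    W=np.array([ray(c,Rw,t,u,v,136)[:2] for u,v in pts]); 
    d=cv2.fitLine(W.astype(np.float32),cv2.DIST_HUBER,0,.01,.01).ravel()
    print("slot",np.arctan2(d[1],d[0])%np.pi)
    for n,a,b,z in(("hatch side",(200,18),(635,12),130),("rail mid",(401,106),(586,100),132)):
        a,b=ray(c,Rw,t,*a,z),ray(c,Rw,t,*b,z); print(n,np.arctan2(*(b-a)[[1,0]])%np.pi)
E
python3 - <<'E'
from ang import *
c,Rw,t=cam("wrist"); ang(c,Rw,t)
E
```

```text
[(268, np.int64(229)), (280, np.int64(228)), (292, np.int64(227)), (304, np.int64(169)), (316, np.int64(225)), (328, np.int64(224)), (340, np.int64(223)), (352, np.int64(222)), (364, np.int64(221))]
slot 0.35108528
hatch side 0.28798270385612307
rail mid 0.3003572592100917
```

The slot reads 0.35 rad against a lock direction of 0.29, so friction dragged the dial back about 3° while I pressed hard. I'll turn it to the stop again with a light press, and this time back off while unloading.

Emit:
apply_moves(increments=[[[0, 0.05, 0], [0, 3, 0], 4.5], [[0, 0.05, 0], [0, 4, 0], 4.5], [[0, 0.05, 0], [0, 4, 0], 4.5], [[0, 0.05, 0], [0, 3, 0], 4.5], [[0, 0.04, 0], [0, 3, 0], 4.5]])

```text
t: 10.72
eef_pos: [495.2, -125.4, 135.0]
tcp_rot: [-1.538, -0.031, -1.581]
ft_force: [-1.2, 1.6, 9.9]
opening: 0.482
```

Run:
```python
from ang import *
s=readout.state();print(s['moment'])
c,Rw,t=cam("wrist"); ang(c,Rw,t)
```

```text
[0.59164462 0.58996644 7.39457126]
[(268, np.int64(232)), (280, np.int64(175)), (292, np.int64(171)), (304, np.int64(226)), (316, np.int64(223)), (328, np.int64(219)), (340, np.int64(216)), (352, np.int64(213)), (364, np.int64(210))]
slot 0.25816193
hatch side 0.011074459666186772
rail mid 0.02164502780859514
```

It's at the stop: the moment is 7.4 N·m and the slot reads about 0.26. Now I'll unload and lift off, with no turning back under pressure.

Emit:
apply_moves(increments=[[[0, 0, 0], [0, -3, 0], 4.5], [[0, -0.02, 0], [0, -3, 0], 4.5], [[0, -0.1, 0], [0, -1, 0], 4.5], [[0, -0.2, 0], [0, -1, 0], 4.5], [[0, 0, 0], [0, 0, 0], 4.5]])

```text
t: 11.4
eef_pos: [495.5, -125.2, 138.1]
tcp_rot: [-1.544, -0.039, -1.427]
ft_force: [-0.6, -0.7, -0.0]
opening: 0.474
```

Run:
```python
from ang import *
s=readout.state();print(s['moment'],s['ft_force'])
c,Rw,t=cam("wrist"); ang(c,Rw,t)
```

```text
[-0.01700808 -0.13816409 -0.00121215] [-0.56450462 -0.70061344 -0.04946491]
[(268, np.int64(230)), (280, np.int64(228)), (292, np.int64(170)), (304, np.int64(168)), (316, np.int64(223)), (328, np.int64(221)), (340, np.int64(219)), (352, np.int64(217)), (364, np.int64(215))]
slot 0.29691115
hatch side 0.16384027264480314
rail mid 0.1759838921595084
```

Force is zero at z = 138 and the slot is at 0.297, so it's locked and free of the fingers. I'll centre the fingers and lift out.

Emit:
apply_moves(increments=[[[0, 0, 0], [0, -4, 0], 4.5], [[0, -0.1, 0], [0, -2, 0], 4.5], [[0, -0.5, 0], [0, 0, 0], 4.5], [[0, -0.8, 0], [0, 0, 0], 4.5], [[0, -1, 0], [0, 0, 0], 4.5]])

```text
t: 12.08
eef_pos: [494.4, -124.3, 162.9]
tcp_rot: [-1.549, -0.041, -1.324]
ft_force: [-0.3, 0.2, -0.4]
opening: 0.472
```

Emit:
apply_moves(increments=[[[0, -2, 0], [0, 0, 0], 4.5], [[0, -2.5, 0], [0, 0, 0], 4.5], [[0, -2.5, 0], [0, 0, 0], 4.5], [[0, -2, 0], [0, 0, 0], 4.5], [[0, -1, 0], [0, 0, 0], 4.5]])

```text
t: 12.7
eef_pos: [490.9, -120.5, 269.4]
tcp_rot: [-1.547, -0.042, -1.326]
ft_force: [0.2, 1.2, -0.6]
opening: 0.474
```

Run:
```python
from meas import *
c,Rw,t=cam("wrist"); save(c,"w6.png"); slot(c,Rw,t,149,136)
for n in("top","scene"):
    c,Rw,t=cam(n); save(c,n+"6.png")
    for th in("tape","oil","mug","carton","cartridge"):
        for r in nets.mark_of(c,th)[:1]: print(n,th,round(r["confidence"],2),(Rw@np.array(r["point"])+t).round(1))
a=cv2.imread("pics/w6.png");b=cv2.imread("pics/scene6.png")
cv2.imwrite("pics/end.png",np.vstack([cv2.resize(a[:300],(640,300)),cv2.resize(b[130:330,150:470],(480,300),interpolation=cv2.INTER_CUBIC).__class__(0) if 0 else cv2.resize(b[150:300,180:500],(640,300),interpolation=cv2.INTER_CUBIC)]))
```

```text
disc [ 491.5 -125.5] 49.8 floor [ 492.3 -127.6] [90.1 29.2] axis 0.298
top tape 0.8 [464.2  29.3 135.6]
top oil 0.79 [400.4 219.7   0.7]
top mug 0.82 [ 6.754e+02 -3.503e+02 -1.000e-01]
top carton 0.75 [ 590.8 -493.6    2.9]
top cartridge 0.6 [512.4 163.8   5.5]
scene tape 0.81 [464.3  33.1 130.3]
scene oil 0.87 [397.4 222.1  -2. ]
scene mug 0.8 [ 666.4 -355.8    2. ]
scene carton 0.98 [ 588.1 -494.1    2.1]
scene cartridge 0.3 [461.4  32.6 132.5]
```

View pics/end.png

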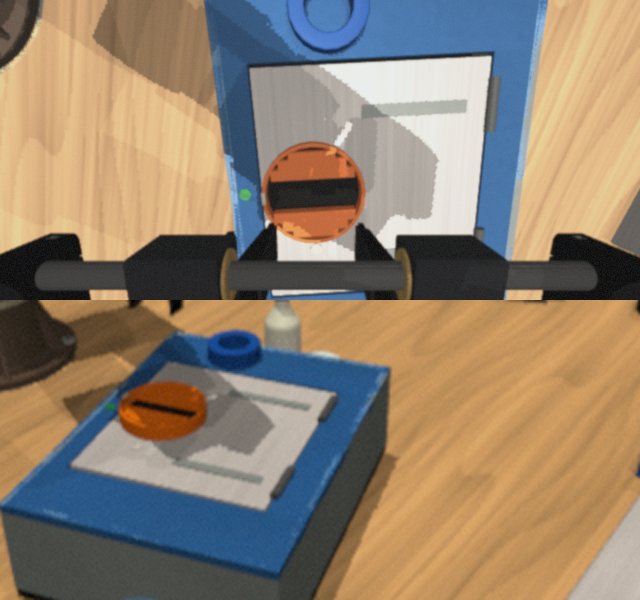

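The hatch is flush, and the slot runs front to back at 0.298 rad (lock direction 0.29) with its end toward the green dot at (245,195). The other things are where they were, so I'm handing in.

```bash
python3 -c "
from cell import env; print(env.job_done())"
```

```text
the job is handed in; nothing more can be done
None
```

The hatch is shut and the dial is locked at its stop. I put the open fingers (45 mm) in the slot, pressed the hatch shut at about 20 N, and turned the dial clockwise until the moment jumped to about 8 N·m. The job was handed in about 13 s into the 38 s limit.

- **One correction:** when I first backed off while still pressing, friction dragged the dial back about 3°. I turned it to the stop again with a light press, unloaded before turning back, and lifted straight out. The force read about zero as the fingers left the slot.
- **Last checks:** the hatch looks flush about a second after release. The slot measured 0.298 rad against a lock direction of about 0.29, with its end toward the green dot.
- **Other things on the bench:** the tape, oil, mug and carton read within about 5 mm of their first positions, which is measuring noise. The cartridge agreed in the top view, but the scene-camera network placed it on the tape at low confidence (0.3). The driver and wrench were not re-measured; the arm never went near them.

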